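# Shift the flask shaker into high gear and start it

### The arm

A 6-joint arm with a two-finger parallel gripper is mounted at the origin on the work surface. World frame = base frame: x ahead of the robot, y to its left, z up, the work surface at z = 0. Lengths are in m, angles in degrees, forces in N, time in s.
With the tool pointing down it reaches from about 0.375 to 0.9 m from the base axis. Payload 3.1 kg.
Tool frame: the origin (TCP) lies at the very end of the fingers, on their centre line; the grasp point (between the pads) lies 19 mm behind it (grip_point_offset is the distance from the TCP to the grasp point, in m); y points along the fingers, x is the direction in which the jaws open and shut, and the axes are right-handed (so a half turn about y gives the same grasp; the last joint's range is limited). The gripper opens to 87 mm and grips with 3 to 60 N. Pads are 19 mm wide; open, the fingers measure 117 mm over their backs; the gripper's body (75 mm by 190 mm) begins 51 mm behind the grasp point.
Start: joints at [-75.659, 30.224, 82.088, -0, 67.689, -10.227], TCP at [0.26, -0.568, 0.223] pointing down, gripper open.
Joint ranges: [-176.69, 176.69], [-43.24, 126.21], [12.49, 139.97], [-82, 262], [0, 151.66], [-163.58, 163.58]. Speed limits (degrees/s): [159.86, 159.86, 180, 180, 180, 180].

### API

Orientations are given as a 3x3 rotation matrix whose columns are the frame's x, y, z axes.
In Python, from rig import * gives the robot as it stands.
- The arm moves only by the tool send_rows, never from a script. Its argument "moves" is text: rows parted by semicolons, each of 5 numbers parted by spaces: the finger opening in mm, from 0 to 87, then the shift along the tool's x, y, z in mm, then the turn about the tool's y in degrees. In form: fingers dx dy dz yaw; .... A call has 1 to 20 rows; each row shifts and turns the commanded pose from where the row before left it, along the tool's axes as they then stand; what a row does not reach is not made up. A row lasts 1/12 s, in which the tool goes at most 41.7 mm and 7.16 degrees, less where a joint would pass 70% of its speed; a pose out of reach is approached as far as the arm can. A call is refused whole if a number of a shift passes 41.7 or a number of a turn 7.16, either way. A call with a gripper value outside its range is refused whole. The fingers move at their own pace and stop on an object; the grip force is fixed at half the most. Time passes only in rows, so rows that do not move let the fingers close. It gives the time, the measured TCP pose, the force and the opening at its end, in the units of the state.
- read_state(): the state, without advancing time (a new reading comes with each control period).
- capture(name): name is "side" or "top"; returns a dict with "image" (400x640x3 uint8, blue, green, red), "z_map" (400x640 float32, m along the optical axis (not along the pixel's ray), 0 where there is no reading), "mtx" (3x3 intrinsics, pixels), "origin" and "rotation" of the camera in the world. Camera axes: x right, y up, looking along -z (the intrinsics and any distortion apply to the point x, -y, -z); pixel columns grow to the right and rows downward; lengths in m; the calibration is good to about 2 mm. A picture is of the moment at which its call begins.
- hand_in(): hands the job in, once; it reports no verdict.
Trained networks look in a picture, given as the dict that the camera call returned (one of the last four; its "shot" number tells which), for a name from the list of things; names that differ only in an ending like _2 or _b are one class to them, and where a whole thing is asked for, a point or a joint stands for the part that bears it (a point fixed in the world has none). Each returns a list of dicts, best first, with "p" (0 to 1); they miss things now and then, are a little off and sometimes report something else, mostly with a low value. They report only what shows in the picture. A call takes as long as a camera call.
- search_frame(picture, name): "bbox" ([left, top, right, bottom] in pixels, round what is visible of it).
- masks_of(picture, name): "region" (400x640 bool, what is visible of it) and "bbox" ([left, top, right, bottom] in pixels, round what is visible of it).
- mark_of(picture, name): "pixel" ([row, column] in pixels: a listed point, or the origin of a listed thing).
The state is a dict: "time_s": time; "joint_positions": joint angles; "qvel": joint speeds; "tau": joint torques, N m; "position": TCP position; "tcp_rot": TCP orientation; "force": force on the tool from outside, world axes, zero at the start; "moment": the same for the moment, N m; "opening": opening from 0.0 (shut) to 1.0 (fully open).
Only numpy, scipy, OpenCV 4.12 (cv2) and the standard library are available. Lean on these libraries where they do the work, as an engineer would, in place of code of your own. Each camera call takes 0.05 s, during which the arm holds its last target. There are 200 camera calls.

### The job

Push the shaker's red-balled gear lever away from its white mark, past the yellow mark where it catches (low gear), all the way to its stop at the green mark (high gear). Only then press the green start button fully down and let go. Do not press the red stop button, and leave the loose flask, bottle and jar standing where they are.

Things in the scene. Friction and masses are not known exactly. Their poses are not given: they have to be found in the camera images.
- shaker: White bench shaker bolted to the bench, 240 mm (its x) by 420 mm (its y); origin at the centre of its underside, z up. Its control deck, the half at negative y, is flat, 85 mm above the bench. The half at positive y carries a platform with two fixed flasks, 225 mm high above the bench, at x = -55 and +55 mm, y = +135 mm.
- gear_lever (a joint): Angle of the gear lever about its pivot, which lies along the shaker's y axis. 0: at the first stop, leaning 0.5 rad towards the shaker's -x (white mark). About 0.48: upright, in the sprung catch of low gear (yellow mark). 1.0: at the second stop, leaning 0.5 rad towards +x (green mark). Sprung humps at about 0.25 and 0.75 must be pushed over with about 4 to 9 N at the ball; past the second it snaps to the stop and stays. Left short of it, it falls back to the catch.
- gear_knob (a point): Centre of the red ball, 28 mm in diameter, at the top of the gear lever; it moves with the lever, 154 mm above the bench at either stop and 165 mm when upright. A bare steel shaft 9 mm thick runs from the ball down into the deck.
- lever_pivot (a point): The lever's pivot, 90 mm from the ball's centre and 10 mm below the surface of the deck, at shaker x = 0, y = -120 mm.
- start_button_top (a point): Centre of the upper face of the green start button, 32 mm in diameter, facing up, on the deck at shaker x = -50, y = -35 mm.
- start_button (a joint): How far the green button is pressed: 0 released, 0.006 m fully down (spring, about 5 N).
- stop_button_top (a point): Centre of the upper face of the red stop button, like the green one, on the deck at shaker x = +60, y = -35 mm. Not to be pressed.
- stop_button (a joint): How far the red button is pressed, 0 to 0.006 m.
- flask_mid (a point): Loose conical glass flask with a cork stopper, 80 mm wide, 150 mm high, upright on the bench beside the control deck; the point is on its axis, 50 mm above its foot.
- bottle_mid (a point): Loose glass bottle with a blue cap, 66 mm wide, 150 mm high, upright on the bench beside the control deck; the point is on its axis, half-way up.
- jar_mid (a point): Small loose jar with a blue cap, 34 mm wide, 42 mm high, upright on the far outer corner of the control deck; the point is on its axis, half-way up.

How it is judged (in metres and radians):
On the way, in this order (a step that is already met when the one before it is completed fails the run):
1. the gear lever stands at its second stop (value of joint gear_lever above 0.95 rad), for 0.2 s.
2. the green start button is pressed down (value of joint start_button above 0.0045 m and value of joint gear_lever above 0.95 rad), for 0.05 s.
At the end, for the whole second after the job is handed in: The gear lever rests at its second stop (above 0.95 of 1.0 rad), the green button was pressed (4.5 of 6 mm) after that and is up again, the red button is up, and flask, bottle and jar are within 20 mm of where they stood (value of joint gear_lever above 0.95 rad and velocity of joint gear_lever below 0.1 rad/s and value of joint each of start_button, stop_button below 0.0015 m and distance of each of flask_mid, bottle_mid, jar_mid from where it was at the start of the episode below 0.02 m); the robot touches nothing.
It fails at once if the start button is pressed before the lever is in high gear (value of joint start_button above 0.003 m and value of joint gear_lever below 0.9 rad).
It fails at once if the red stop button is pressed (value of joint stop_button above 0.003 m).
It fails at once if the flask, bottle or jar is shoved, lifted or carried (distance of any of flask_mid, bottle_mid, jar_mid from where it was at the start of the episode above 0.02 m).
It also fails if it takes over 40 s, if anything falls off the work surface, if the arm or the gripper's body presses on something with over 40 N, if the wrist force passes 120 N, or if a joint passes its speed limit or range.

## Working session

There is one attempt and no reset: what is moved stays moved. The work goes in short steps, Python scripts to look and compute and a tool call to move; the robot and the scene stay as the last step left them, time stands still between calls to the robot, and variables do not carry over. Pictures are saved under pics/ and viewed, about 8 in all and at most 12, crops included, and the job is handed in when it is done.

Besides the shell and the picture viewer there is one more tool, called by a JSON object that holds its "op" and its "data", one argument or row to a line. send_rows: Moves the arm, as the interface text tells. Its arguments: {"type":"object","properties":{"moves":{"type":"string"}},"required":["moves"]}

```bash
mkdir -p pics
cat > h.py <<'E'
from rig import *
import numpy as np, cv2
def ray(c,px):
    r,col=px; K=c["mtx"]; d=np.array([(col-K[0][2])/K[0][0],-(r-K[1][2])/K[1][1],-1.0])
    return np.array(c["origin"]),np.array(c["rotation"])@d
def atz(c,px,z):
    o,d=ray(c,px); return o+d*(z-o[2])/d[2]
def depth(c,px):
    o,d=ray(c,px); r,k=int(round(px[0])),int(round(px[1])); w=c["z_map"][max(r-1,0):r+2,max(k-1,0):k+2]; w=w[w>0]
    return o+d*(np.median(w) if w.size else np.nan)
E
python3 - <<'E'
from h import *
np.set_printoptions(precision=3,suppress=True)
print(np.array(read_state()["tcp_rot"]))
for n in("top","side"):
    c=capture(n); cv2.imwrite(f"pics/{n}1.png",c["image"]); print(n,c["origin"],list(c.keys()))
    for k in["shaker","gear_knob","lever_pivot","start_button_top","stop_button_top","flask_mid","bottle_mid","jar_mid"]:
        for m in mark_of(c,k)[:1]: print(k,m["p"],np.array(m["pixel"]),depth(c,m["pixel"]))
    cs=c
    if n=="top":
        zs={"gear_knob":.154,"start_button_top":.095,"stop_button_top":.095,"flask_mid":.05,"bottle_mid":.075,"jar_mid":.106}
    for k,z in zs.items():
        for m in mark_of(c,k)[:1]: print(n,k,"atz",atz(c,m["pixel"],z))
E
```

```text
[[ 0.416 -0.001  0.909]
 [-0.909  0.002  0.416]
 [-0.002 -1.     0.   ]]
top [ 0.486 -0.082  1.117] ['image', 'z_map', 'mtx', 'origin', 'rotation', 'shot']
shaker 0.96 [211.  279.3] [0.566 0.005 0.089]
gear_knob 0.53 [214.6 341.3] [ 0.551 -0.12   0.168]
lever_pivot 0.97 [195.6 332.1] [ 0.597 -0.105  0.087]
start_button_top 0.75 [227.4 299.4] [ 0.531 -0.037  0.109]
stop_button_top 0.45 [176.6 287.2] [ 0.636 -0.013  0.108]
flask_mid 0.84 [149.2 416.8] [ 0.689 -0.284  0.104]
bottle_mid 0.86 [203.2 418.5] [ 0.573 -0.276  0.137]
jar_mid 0.59 [142.7 355.8] [ 0.7   -0.155  0.128]
top gear_knob atz [ 0.552 -0.121  0.154]
top start_button_top atz [ 0.531 -0.036  0.095]
top stop_button_top atz [ 0.638 -0.012  0.095]
top flask_mid atz [ 0.7   -0.294  0.05 ]
top bottle_mid atz [ 0.579 -0.289  0.075]
top jar_mid atz [ 0.705 -0.156  0.106]
side [ 0.354 -0.547  0.635] ['image', 'z_map', 'mtx', 'origin', 'rotation', 'shot']
shaker 0.92 [220.5 284.3] [ 0.542 -0.065  0.084]
gear_knob 0.55 [208.4 303. ] [ 0.549 -0.127  0.164]
lever_pivot 0.73 [292.  446.1] [ 0.687 -0.303  0.071]
start_button_top 0.75 [203.6 269.2] [ 0.53  -0.037  0.106]
stop_button_top 0.77 [173.4 318.1] [ 0.637 -0.011  0.104]
flask_mid 0.67 [289.4 446.1] [ 0.687 -0.302  0.075]
bottle_mid 0.91 [315.3 382.4] [ 0.566 -0.308  0.116]
jar_mid 0.72 [207.2 392.4] [ 0.687 -0.161  0.123]
side gear_knob atz [ 0.553 -0.119  0.154]
side start_button_top atz [ 0.533 -0.027  0.095]
side stop_button_top atz [ 0.642 -0.002  0.095]
side flask_mid atz [ 0.702 -0.291  0.05 ]
side bottle_mid atz [ 0.582 -0.29   0.075]
side jar_mid atz [ 0.699 -0.148  0.106]
```

View pics/top1.png

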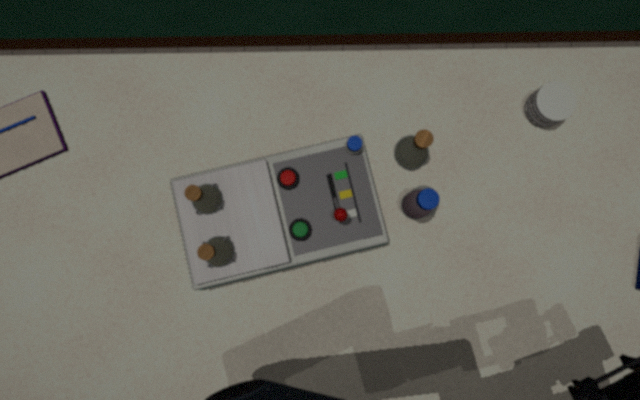

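View pics/side1.png

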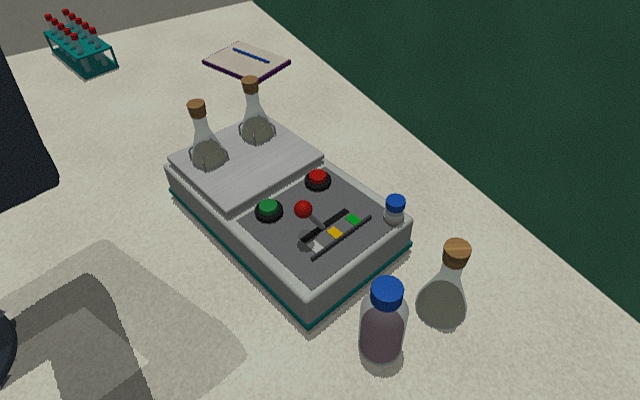

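The two cameras agree to about a centimetre. The knob is at about (0.552, -0.120), green at (0.531, -0.036), red at (0.638, -0.012), and the shaker yaw is about 12.8°. In the top view the knob is at (341,214) on the white mark, with the bottle and flask at (420,200) and (415,145), clear of the path. Next I move behind the knob with the fingers shut.

{"op": "send_rows", "data": {
  "moves": "0 0 0 0 5.9;0 0 0 0 5.9;0 -26.6 0 24 0;0 -26.6 0 24 0;0 -26.6 0 24 0;0 -26.6 0 24 0;0 -26.6 0 24 0;0 -26.6 0 24 0;0 -26.6 0 24 0;0 -26.6 0 24 0;0 -26.6 0 24 0;0 -26.6 0 24 0;0 -26.6 0 24 0;0 -26.6 0 24 0;0 -26.6 0 24 0;0 -26.6 0 24 0;0 0 0 0 0;0 0 0 0 0"
}}

```text
time_s: 3.0
position: [0.5059, -0.1293, 0.2226]
tcp_rot: [[0.225, 0.0, 0.974], [-0.974, -0.0, 0.225], [0.0, -1.0, 0.0]]
force: [-0.2, -1.0, 0.2]
opening: 0.007
```

Run:
```python
from h import *
np.set_printoptions(precision=3,suppress=True)
s=read_state(); p=np.array(s["position"]);R=np.array(s["tcp_rot"]); print(p,R,s["force"],s["opening"])
for n in("top","side"):
    c=capture(n); cv2.imwrite(f"pics/{n}2.png",c["image"])
    for k,z in{"gear_knob":.154,"start_button_top":.106,"stop_button_top":.106}.items():
        for m in mark_of(c,k)[:1]: w=atz(c,m["pixel"],z); print(n,k,m["p"],w,"tool delta",R.T@(w-p)*1000)
```

```text
[ 0.506 -0.129  0.223] [[ 0.225  0.     0.974]
 [-0.974 -0.     0.225]
 [ 0.    -1.     0.   ]] [-0.196 -0.967  0.229] 0.007075467238551003
top gear_knob 0.46 [ 0.691 -0.146  0.154] tool delta [ 58.16   68.689 176.431]
top start_button_top 0.35 [ 0.523 -0.039  0.106] tool delta [-83.998 116.613  37.445]
top stop_button_top 0.58 [ 0.637 -0.009  0.106] tool delta [-87.93  116.62  154.956]
side gear_knob 0.88 [ 0.556 -0.12   0.154] tool delta [ 1.669 68.654 50.888]
side start_button_top 0.66 [ 0.532 -0.036  0.106] tool delta [-85.449 116.613  46.174]
```

{"op": "send_rows", "data": {
  "moves": "0 0 26 0 0;0 0 26 0 0;0 1.5 26 0 0;0 0 0 12 0;0 0 0 12 0;0 0 0 8 0;0 0 0 8 0;0 0 0 8 0;0 0 0 8 0;0 0 0 8 0;0 0 0 8 0;0 0 0 8 0;0 0 0 0 0"
}}

```text
time_s: 4.48
position: [0.5836, -0.1147, 0.1448]
tcp_rot: [[0.222, -0.002, 0.975], [-0.975, -0.0, 0.222], [-0.0, -1.0, -0.002]]
force: [-3.6, -0.8, 3.5]
opening: 0.006
```

Run:
```python
from h import *
c=capture("side"); cv2.imwrite("pics/side3.png",c["image"][100:350,180:480].repeat(2,0).repeat(2,1)); s=read_state();print(s["position"],s["force"])
```

```text
[ 0.5834706  -0.11468472  0.14467318] [-3.7709549  -1.54172526  2.62259224]
```

View pics/side3.png

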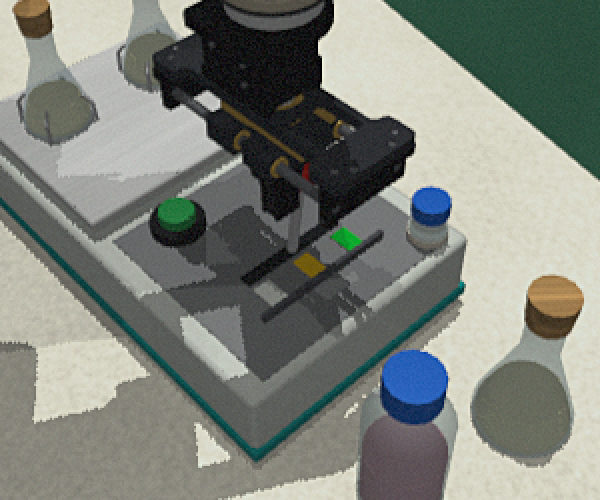

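The lever is near the yellow mark with the ball against the fingers (lever at (320,190)), reading about 4 N. I keep pushing.

{"op": "send_rows", "data": {
  "moves": "0 0 0 6 0;0 0 0 6 0;0 0 0 6 0;0 0 0 6 0;0 0 0 6 0;0 0 0 0 0;0 0 0 0 0"
}}

```text
time_s: 5.12
position: [0.6134, -0.108, 0.1444]
tcp_rot: [[0.221, 0.001, 0.975], [-0.975, -0.0, 0.221], [0.0, -1.0, 0.001]]
force: [-1.2, -0.3, 1.2]
opening: 0.001
```

Run:
```python
from h import *
c=capture("side"); cv2.imwrite("pics/side4.png",c["image"][100:350,180:480].repeat(2,0).repeat(2,1)); s=read_state();print(s["position"],s["force"])
```

```text
[ 0.61334372 -0.10804319  0.14451367] [-0.31566162 -0.79676716 -0.23123704]
```

View pics/side4.png

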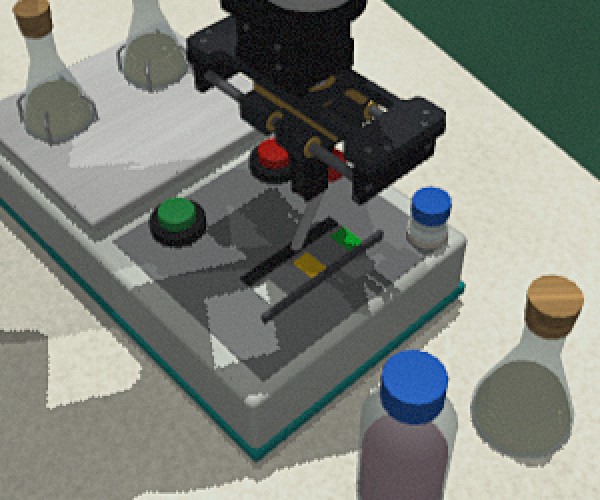

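The force has dropped to about zero and the lever leans towards green, so it has snapped over. I back off, rise and check.

{"op": "send_rows", "data": {
  "moves": "0 0 0 -16 0;0 0 0 -25 0;0 0 -15 -25 0;0 -20 -15 0 0;0 -33 0 0 0;0 -33 0 0 0;0 0 0 0 0;0 0 0 0 0"
}}

```text
time_s: 5.83
position: [0.5293, -0.0372, 0.1749]
tcp_rot: [[0.223, 0.001, 0.975], [-0.975, 0.0, 0.223], [0.0, -1.0, 0.001]]
force: [0.1, -0.2, -0.8]
opening: 0.003
```

Run:
```python
from h import *
np.set_printoptions(precision=3,suppress=True)
s=read_state(); p=np.array(s["position"]);R=np.array(s["tcp_rot"]); print(p,s["force"])
c=capture("side"); cv2.imwrite("pics/side5.png",c["image"][100:350,180:480].repeat(2,0).repeat(2,1))
for k,z in{"gear_knob":.154,"start_button_top":.106,"jar_mid":.106,"flask_mid":.05,"bottle_mid":.075}.items():
    for m in mark_of(c,k)[:1]: w=atz(c,m["pixel"],z); print(k,m["p"],w,"tool delta",R.T@(w-p)*1000)
w=np.array([.5315,-.0365,.106]);print(R.T@(w-p)*1000)
```

```text
[ 0.529 -0.037  0.175] [ 0.146 -0.168 -0.768]
gear_knob 0.66 [ 0.635 -0.104  0.154] tool delta [88.664 20.996 88.441]
start_button_top 0.68 [ 0.526 -0.04   0.106] tool delta [ 1.688 68.89  -3.434]
jar_mid 0.96 [ 0.701 -0.153  0.106] tool delta [151.163  69.058 141.729]
flask_mid 0.56 [ 0.695 -0.292  0.05 ] tool delta [285.193 125.027 104.11 ]
bottle_mid 0.71 [ 0.584 -0.294  0.075] tool delta [262.817  99.907  -4.241]
[-0.224 68.896  2.259]
```

View pics/side5.png

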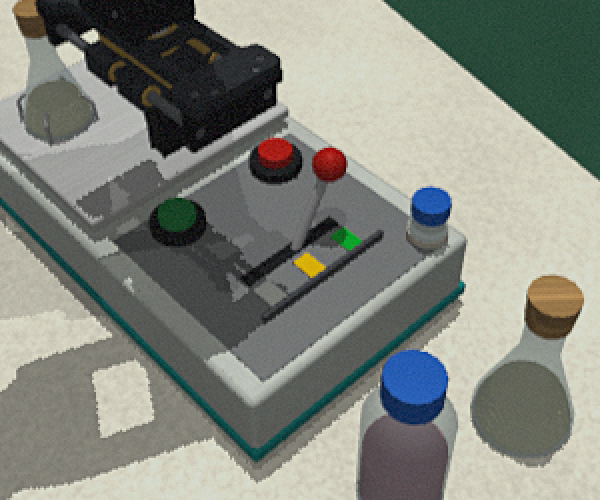

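The lever stands at the green stop, with the knob at (330,163) measuring about (0.635, -0.104) against an expected (0.64, -0.10). Now I press the green button.

{"op": "send_rows", "data": {
  "moves": "0 0 30 1 0;0 0 25 0 0;0 0 6 0 0;0 0 3 0 0;0 0 3 0 0;0 0 3 0 0;0 0 0 0 0"
}}

```text
time_s: 6.72
position: [0.5311, -0.039, 0.1053]
tcp_rot: [[0.221, 0.001, 0.975], [-0.975, -0.001, 0.221], [0.001, -1.0, 0.001]]
force: [-1.2, -0.6, 2.4]
opening: 0.005
```

{"op": "send_rows", "data": {
  "moves": "0 0 2 0 0;0 0 2 0 0;0 0 1 0 0;0 0 0 0 0"
}}

```text
time_s: 7.05
position: [0.5312, -0.0391, 0.1013]
tcp_rot: [[0.221, 0.002, 0.975], [-0.975, -0.001, 0.221], [0.002, -1.0, 0.002]]
force: [-2.6, -1.0, 10.4]
opening: 0.004
```

{"op": "send_rows", "data": {
  "moves": "0 0 1.5 0 0;0 0 1.5 0 0;0 0 0 0 0"
}}

```text
time_s: 7.3
position: [0.5313, -0.039, 0.1009]
tcp_rot: [[0.222, 0.003, 0.975], [-0.975, -0.002, 0.222], [0.002, -1.0, 0.003]]
force: [-7.0, -1.1, 29.9]
opening: 0.009
```

The button has bottomed: 30 N with no further travel. I release and withdraw.

{"op": "send_rows", "data": {
  "moves": "0 0 -10 0 0;0 0 -30 0 0;0 0 -35 0 0;0 0 -35 0 0;0 0 0 -20 0;0 0 0 -20 0;0 0 0 0 0;0 0 0 0 0;0 0 0 0 0"
}}

```text
time_s: 8.05
position: [0.4925, -0.0474, 0.2067]
tcp_rot: [[0.221, 0.002, 0.975], [-0.975, -0.0, 0.221], [0.0, -1.0, 0.002]]
force: [-0.3, 0.4, -0.4]
opening: 0.009
```

Run:
```python
from h import *
np.set_printoptions(precision=3,suppress=True)
c=capture("side"); cv2.imwrite("pics/side6.png",c["image"][100:350,180:480].repeat(2,0).repeat(2,1)); print(read_state()["force"])
for k,z in{"gear_knob":.154,"start_button_top":.106,"jar_mid":.106,"flask_mid":.05,"bottle_mid":.075}.items():
    for m in mark_of(c,k)[:1]: print(k,m["p"],atz(c,m["pixel"],z),depth(c,m["pixel"]))
```

```text
[-0.297 -0.181 -0.282]
gear_knob 0.6 [ 0.639 -0.095  0.154] [ 0.633 -0.105  0.164]
start_button_top 0.84 [ 0.526 -0.038  0.106] [ 0.526 -0.037  0.106]
jar_mid 0.71 [ 0.702 -0.15   0.106] [ 0.69  -0.164  0.124]
flask_mid 0.96 [ 0.701 -0.292  0.05 ] [ 0.687 -0.303  0.074]
bottle_mid 0.6 [ 0.585 -0.291  0.075] [ 0.568 -0.31   0.117]
```

View pics/side6.png

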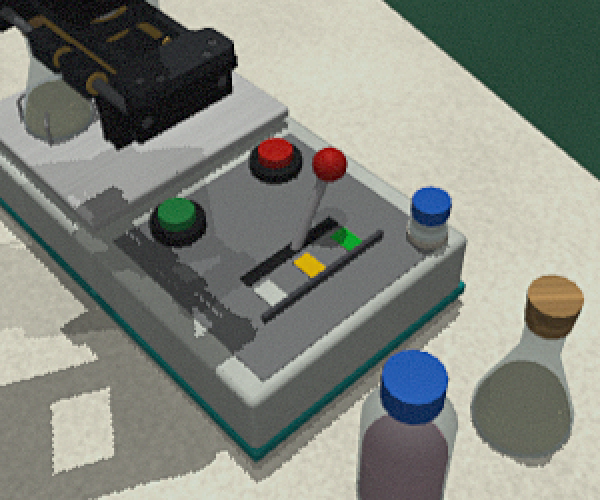

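The lever is at green (330,163), both buttons are up, the loose things haven't moved, and the arm is clear. Handing in.

```bash
python3 -c "
from rig import *
print(hand_in())"
```

```text
the job is handed in; nothing more can be done
None
```

I pushed the gear lever with the closed fingers, past the yellow catch, until it snapped to the green stop. Only then did I press the green button until it bottomed (30 N, no further travel), let go, and handed the job in at about 8 s. No verdict was reported.

- **Lever:** the last picture shows it at the green mark. The knob measured (0.639, -0.095) against an expected (0.640, -0.100).
- **Buttons:** the green button is back up, at 0.106 m by depth. The red button looks up and was never touched; I judged that by eye and did not measure it.
- **Loose things:** flask, bottle and jar read within about 4 mm of their first side-camera positions.
- **Arm:** it is clear of everything, with the force reading near zero.

One network reading disagreed. From the top camera, before the push, it put the knob at (0.691, -0.146) with low confidence (0.46). The side camera contradicted it, so I ignored it.

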